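# Fit the last keyhole-flange leg to an upturned cabinet bottom

### The job

Fit the last leg to the upturned cabinet bottom: set it over the four screws at the bare corner, feel and turn it about until all four screw heads pass through the round ends of its keyholes and the flange lies flat on the panel, then turn it clockwise, seen from above, until it stops. Work gently throughout, because forcing the leg tears the screws out of the board. Let go of the leg and leave the tools and the tray on the bench where they are.

Things in the scene. Friction and masses are not known exactly. Their poses are not given: they have to be found in the camera images.
- leg_center (a point): Loose dark steel cabinet leg, standing flange down, foot up; the point is on its axis half-way up, 60 mm above the flange's underside. 120 mm tall, 0.35 to 0.6 kg: round flange 100 mm across, 5 mm thick; square tube 40 x 40 mm from 5 to 100 mm up; black round foot, 32 mm across, from 100 to 120 mm. x and y square to the tube's faces, z up.
- leg_flange (a point): Centre of that leg's flange underside, same axes. Four equal keyholes go through the flange on a 35 mm radius, one about each of the x, y, -x, -y axes: a round end 16 mm across centred 12 deg clockwise (from above) of the axis, then a curved slot 8.5 mm wide running anticlockwise; its end stops a screw at 12 deg anticlockwise of the axis. The leg fits at any quarter turn.
- mark: Pencilled cross (thin lines 130 mm long) on the panel's top at the bare corner, where the leg is meant to stand. Origin at the crossing, on the top surface; x and y along the lines, parallel to the panel's edges; z up. The leg goes on with its faces turned 24 deg anticlockwise of these lines and is home after about 24 deg of clockwise turn, faces then square with them to 3 deg; there it stops hard.
- screws_nominal (a point): Nominal centre of the four fixed steel screws round the cross, 11 mm above the panel: the height of the head tops. Heads 13 mm across, flat, rim bevelled 1.2 mm, underside 7 mm up; shanks 6 mm. Square on a 35 mm radius at 12 deg (+90s) anticlockwise of x, but set by eye: the group is 3.5 to 6 mm off along +x or -x, up to 3 mm in y, 3 deg in yaw, unknown which; feel or look for it.
- panel: Cabinet bottom, white board 280 x 400 x 18 mm, upside down on the bench between steel dogs, fixed. Origin at the centre of its underside, x along the 280 mm side. Leg places at (+-70, +-130) mm: the two at -x and one of the two at +x already carry fitted legs like the loose one (fixed); the last is the bare corner.
- sanding_block: A sanding block, 110 x 62 x 44 mm, cork with a yellow plastic back, loose on the bench; origin at the centre of its underside. To be left alone.
- screwdriver: A screwdriver about 200 mm long lying on the bench, loose; origin under its middle. To be left alone.
- screw_tray: A grey plastic tray 110 x 80 x 35 mm with spare screws, loose on the bench; origin at the centre of its underside. To be left alone.

How it is judged (in metres and radians):
On the way:
1. the flange lies flat on the panel, with the screw heads through the keyholes (z of leg_center in the frame of mark below 0.062 m and horizontal distance between leg_center and mark below 0.01 m and angle between leg_center's own z axis and vertical below 0.04 rad), for 0.2 s.
At the end, for the whole second after the job is handed in: the leg stands upright at the bare corner within 10 mm of the cross, its flange flat on the panel to 2 mm under the screw heads, turned home so that its faces are square with the panel's edges to 0.12 rad, released and at rest (all of step 1 and (angle between the x axis of leg_center and the x axis of mark, either way round below 0.12 rad or angle between the x axis of leg_center and the y axis of mark, either way round below 0.12 rad) and linear speed of leg below 0.01 m/s); the robot touches nothing.
It fails at once if the leg is forced against the four screws (over 50 N) (contact force between leg and screws above 50 N).
It fails at once if the leg is forced against the panel (over 50 N) (contact force between leg and panel above 50 N).
It fails at once if the sanding block is pushed away (distance of sanding_block from where it was at the start of the episode above 0.03 m).
It fails at once if the screwdriver is pushed away (distance of screwdriver from where it was at the start of the episode above 0.03 m).
It fails at once if the tray is pushed away (distance of screw_tray from where it was at the start of the episode above 0.03 m).
It also fails if it takes over 72 s, if anything falls off the work surface, if the arm or the gripper's body presses on something with over 40 N, if the wrist force passes 120 N, or if a joint passes its speed limit or range.

### The arm

A 6-joint arm with a two-finger parallel gripper is mounted at the origin on the work surface. World frame = base frame: x ahead of the robot, y to its left, z up, the work surface at z = 0. Lengths are in m, angles in degrees, forces in N, time in s.
With the tool pointing down it reaches from about 0.375 to 0.9 m from the base axis. Payload 3.1 kg.
Tool frame: the origin (TCP) lies on the centre line of the jaws, within the pads' length; the fingertips stand 17 mm ahead of it and the grasp point (between the pads) lies 2 mm behind it; y points along the fingers, x is the direction in which the jaws open and shut, and the axes are right-handed (so a half turn about y gives the same grasp; the last joint's range is limited). The gripper opens to 87 mm and grips with 3 to 60 N. Pads are 19 mm wide; open, the fingers measure 117 mm over their backs; the gripper's body (75 mm by 190 mm) begins 51 mm behind the grasp point.
Start: joints at [-80.587, 30.224, 82.088, -0, 67.689, -10.227], TCP at [0.21, -0.589, 0.219] pointing down, gripper open.
Joint ranges: [-176.69, 176.69], [-43.24, 126.21], [12.49, 139.97], [-82, 262], [0, 151.66], [-163.58, 163.58]. Speed limits (degrees/s): [159.86, 159.86, 180, 180, 180, 180].

### API

Orientations are given as a 3x3 rotation matrix whose columns are the frame's x, y, z axes.
In Python, from rig import read_state, capture, camera_info, hand_in, trace, tip_of gives the robot as it stands.
- The arm moves only by the tool jog_arm, never from a script. Its argument "steps" is a list of rows, each an object with "fingers": the opening in per cent of the stroke, from 0 (shut) to 100 (fully open); "delta_pos": the shift along the world's x, y, z in mm, a list of three; "turn": the turn about the world's z in degrees. A call has 1 to 20 rows; each row is the pose to reach, as a shift and turn from the pose commanded when the call began; what a row does not reach only later rows make up. A row lasts 1/12 s, in which the tool goes at most 41.7 mm and 7.16 degrees, less where a joint would pass 70% of its speed; a pose out of reach is approached as far as the arm can. A call with a gripper value outside its range is refused whole. The fingers move at their own pace and stop on an object; the grip force is fixed at half the most. Time passes only in rows, so rows that repeat a pose let the fingers close. It gives the time, the measured TCP pose, the force and the opening at its end, in the units of the state.
- read_state(): the state, without advancing time (a new reading comes with each control period).
- capture(name): name is "side" or "top"; returns the picture (420x560x3 uint8, red, green, blue); there is no depth.
- camera_info(name): a dict with "fov_y" (degrees; the focal length in pixels is half the picture's height over the tangent of half this angle, whatever the lens; pixels are square), "cx", "cy" (the principal point, pixels), "view" (4x4, takes a point from world to camera coordinates). Camera axes: x right, y down, z forward; pixel columns grow to the right and rows downward; lengths in m; the calibration is good to about 2 mm. A picture is of the moment at which its call begins. camera_info takes no time and is no camera call.
- hand_in(): hands the job in, once; it reports no verdict.
Trained networks look in the newest picture that a camera, given by its name, has taken for a name from the list of things; names that differ only in an ending like _2 or _b are one class to them, and where a whole thing is asked for, a point or a joint stands for the part that bears it (a point fixed in the world has none). Each returns a list of dicts, best first, with "confidence" (0 to 1); they miss things now and then, are a little off and sometimes report something else, mostly with a low value. They report only what shows in the picture. A call takes as long as a camera call.
- trace(target, camera): "mask" (420x560 bool, what is visible of it).
- tip_of(target, camera): "position" ([x, y, z] in m, in world coordinates, good to about 4 mm: a listed point, or the origin of a listed thing).
The state is a dict: "time_s": time; "joint_positions": joint angles; "qvel": joint speeds; "tau": joint torques, N m; "position": TCP position; "tcp_rot": TCP orientation; "force": force on the tool from outside, world axes, zero at the start; "moment": the same for the moment, N m; "opening": opening from 0.0 (shut) to 1.0 (fully open).
Only numpy, scipy, OpenCV 4.12 (cv2) and the standard library are available. Lean on these libraries where they do the work, as an engineer would, in place of code of your own. Each camera call takes 0.05 s, during which the arm holds its last target.

## Working session

There is one attempt and no reset: what is moved stays moved. The work goes in short steps, Python scripts to look and compute and a tool call to move; the robot and the scene stay as the last step left them, time stands still between calls to the robot, and variables do not carry over. Pictures are saved under pics/ and viewed, and the job is handed in when it is done.

Besides the shell and the picture viewer there is one more tool, called after "Call:" in YAML: its name, and indented under it one key for each argument. jog_arm: Moves the arm, as the interface text tells. Its arguments: {"type":"object","properties":{"steps":{"type":"array","items":{"type":"object","properties":{"fingers":{"type":"number"},"delta_pos":{"type":"array","items":{"type":"number"}},"turn":{"type":"number"}}}}},"required":["steps"]}

```bash
mkdir -p pics; ls
cat > h.py <<'E'
import numpy as np, cv2
from rig import *
def save(name,fn):
    im=capture(name); cv2.imwrite('pics/'+fn,im[:,:,::-1]); return im
def cam(name):
    c=camera_info(name); f=210/np.tan(np.radians(c['fov_y']/2)); return c,f,np.array(c['view'])
def proj(name,p):
    c,f,V=cam(name); q=V@np.append(p,1); return np.array([c['cx']+f*q[0]/q[2],c['cy']+f*q[1]/q[2]])
def back(name,uv,z):
    c,f,V=cam(name); d=np.array([(uv[0]-c['cx'])/f,(uv[1]-c['cy'])/f,1]); R=V[:3,:3];t=V[:3,3]
    o=-R.T@t; w=R.T@d; return o+w*(z-o[2])/w[2]
E
python3 - <<'E'
from h import *
s=read_state(); print(s)
for n in ['side','top']:
    save(n,n+'0.png'); print(n,camera_info(n))
    for t in ['leg_center','leg_flange','mark','screws_nominal','panel']:
        print(n,t,[(r['confidence'],np.round(r['position'],4)) for r in tip_of(t,n)][:4])
E
```

```text
pics
{'time_s': 0.0, 'joint_positions': array([-8.05870821e+01,  3.02777135e+01,  8.21555374e+01, -2.23361764e-04,
        6.76888572e+01, -1.02284494e+01]), 'qvel': array([-0.01901089, -0.01042582, -0.00330963,  0.0427285 ,  0.00717813,
        0.04821881]), 'tau': array([ 1.49333155e-04, -4.40036881e+01, -1.76591080e+01,  6.34523551e-02,
        5.81700832e-02, -1.53030060e-04]), 'position': array([ 0.20997599, -0.58789843,  0.21848978]), 'tcp_rot': array([[ 3.36132671e-01, -3.52110311e-04,  9.41814580e-01],
       [-9.41812309e-01,  2.10190211e-03,  3.36132647e-01],
       [-2.09795782e-03, -9.99997729e-01,  3.74896146e-04]]), 'force': array([-0.0292966 ,  0.14205349, -0.16363228]), 'moment': array([-0.01431495,  0.03470676, -0.01822619]), 'opening': 0.998271788697327}
side {'fov_y': 50.024616706907786, 'cx': 279.0313094710611, 'cy': 206.23094751098418, 'view': array([[ 0.99639018, -0.08401287,  0.01218378, -0.52883416],
       [-0.04657114, -0.66095177, -0.7489819 ,  0.00546266],
       [ 0.07097702,  0.7457108 , -0.66247843,  1.36714881],
       [ 0.        ,  0.        ,  0.   
[... 173 characters left out ...]
inal []
side panel [(0.9, array([0.5683, 0.1048, 0.0031])), (0.37, array([ 3.271e-01, -4.597e-01, -2.000e-04]))]
top {'fov_y': 53.717302161295734, 'cx': 278.20895027003127, 'cy': 204.24663301284076, 'view': array([[ 0.01850751, -0.99943042,  0.02821899, -0.13827316],
       [-0.9929502 , -0.02167783, -0.11653317,  0.53523379],
       [ 0.11707853, -0.02586332, -0.99278583,  0.98600205],
       [ 0.        ,  0.        ,  0.        ,  1.        ]])}
top leg_center [(0.69, array([ 0.7085, -0.2462, -0.0016]))]
top leg_flange [(0.62, array([ 0.5037, -0.2955, -0.0028]))]
top mark []
top screws_nominal [(0.58, array([ 0.6258, -0.0273,  0.029 ]))]
top panel [(0.91, array([0.5618, 0.105 , 0.0018]))]
```

View pics/side0.png

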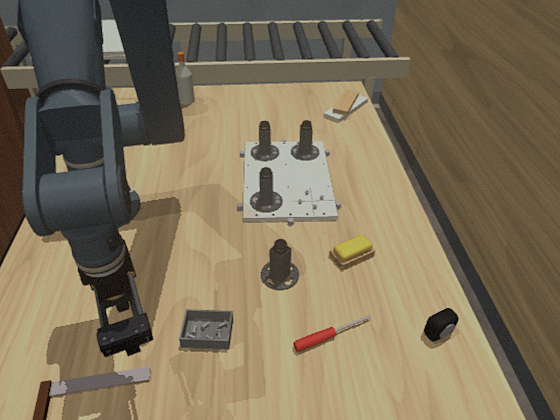

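View pics/top0.png

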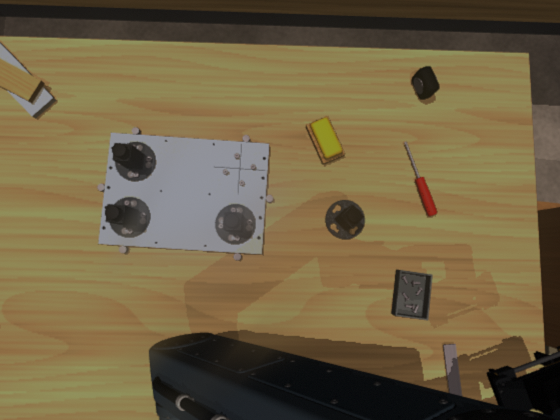

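The top view shows the loose leg at (345,219), and the cross near (240,168) with four pinkish screw heads. The side view shows the leg at (280,265). I'll zoom in on both.

Run:
```python
from h import *
t=cv2.imread('pics/top0.png'); s=cv2.imread('pics/side0.png')
a=cv2.resize(t[130:210,200:280],(400,400),interpolation=cv2.INTER_CUBIC)
b=cv2.resize(t[185:255,310:380],(400,400),interpolation=cv2.INTER_CUBIC)
cv2.imwrite('pics/z1.png',np.hstack([a,b]))
a=cv2.resize(s[170:230,280:340],(400,400),interpolation=cv2.INTER_CUBIC)
b=cv2.resize(s[230:300,245:315],(400,400),interpolation=cv2.INTER_CUBIC)
cv2.imwrite('pics/z2.png',np.hstack([a,b]))
```

```text
(no output)
```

View pics/z1.png

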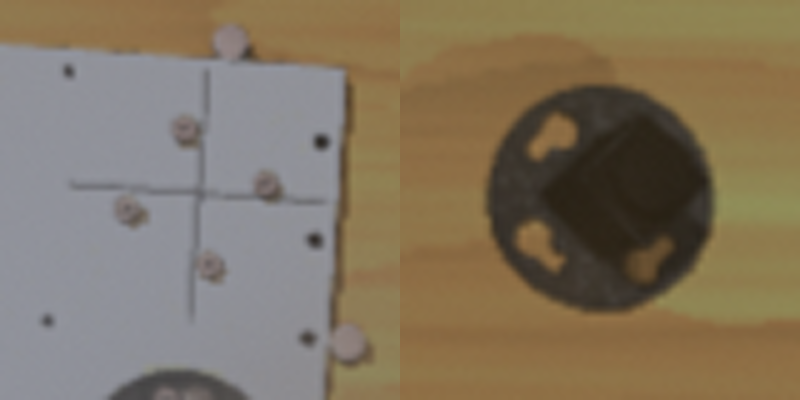

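View pics/z2.png

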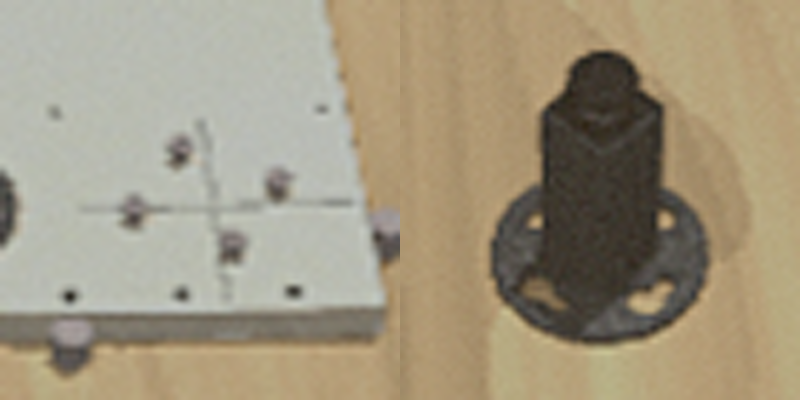

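```bash
cat > fit.py <<'E'
from h import *
from scipy.optimize import minimize
import json
S=4
def legpoly(cam_,x,y,z,yaw,shape,off,keys=True):
    c,f,V=cam(cam_)
    T=np.array([[np.cos(yaw),-np.sin(yaw),0,x],[np.sin(yaw),np.cos(yaw),0,y],[0,0,1,z]])
    def pr(P):
        P=np.asarray(P); W=P@T[:,:3].T+T[:,3]; q=W@V[:3,:3].T+V[:3,3]
        uv=np.c_[c['cx']+f*q[:,0]/q[:,2],c['cy']+f*q[:,1]/q[:,2]]
        return np.round(((uv-off+0.5)*S-0.5)*16).astype(np.int32)
    m=np.zeros((shape[0]*S,shape[1]*S),np.uint8)
    def hull(P,v): cv2.fillConvexPoly(m,cv2.convexHull(pr(P)),v,shift=4)
    a=np.linspace(0,2*np.pi,72,endpoint=False)
    circ=lambda r,z:np.c_[r*np.cos(a),r*np.sin(a),0*a+z]
    hull(np.r_[circ(.05,0),circ(.05,.005)],255)
    if keys:
      for k in range(4):
        def seen(poly2):
            ms=[]
            for zz in (0,.005):
                q=np.zeros_like(m); cv2.fillPoly(q,[pr(np.c_[poly2,0*poly2[:,0]+zz])],255,shift=4); ms.append(q)
            return cv2.bitwise_and(*ms)
        b=k*np.pi/2; c0=b-np.radians(12)
        p1=np.c_[.035*np.cos(c0)+.008*np.cos(a),.035*np.sin(c0)+.008*np.sin(a)]
        th=np.linspace(c0,b+np.radians(12),12)
        e=b+np.radians(12); h=np.linspace(0,np.pi,10)
        p2=np.r_[np.c_[(.035+.00425)*np.cos(th),(.035+.00425)*np.sin(th)],
          np.c_[.035*np.cos(e)+.00425*np.cos(e+h),.035*np.sin(e)+.00425*np.sin(e+h)],
          np.c_[(.035-.00425)*np.cos(th[::-1]),(.035-.00425)*np.sin(th[::-1])]]
        # union top/bottom per-shape then intersection
        U=[]
        for zz in (0,.005):
            q=np.zeros_like(m)
            for p in (p1,p2): cv2.fillPoly(q,[pr(np.c_[p,0*p[:,0]+zz])],255,shift=4)
            U.append(q)
        m[cv2.bitwise_and(*U)>0]=0
    sq=np.array([[1,1],[1,-1],[-1,1],[-1,-1]])*.02
    hull(np.r_[np.c_[sq,[.005]*4],np.c_[sq,[.1]*4]],255)
    hull(np.r_[circ(.016,.1),circ(.016,.12)],255)
    m=cv2.resize(m,(shape[1],shape[0]),interpolation=cv2.INTER_AREA)
    return cv2.GaussianBlur(m,(0,0),.5)/255.
def fitleg(name,im,x,y,z,win=34,yaws=np.arange(0,90,10),dz=.05):
    p=proj(name,[x,y,z+dz]); o=np.round(p-win).astype(int)
    w=2*win; g=im[o[1]:o[1]+w,o[0]:o[0]+w].astype(float).max(2)
    def cost(q,full=False):
        m=legpoly(name,q[0]/1e3,q[1]/1e3,z,q[2]*np.pi/180,(w,w),o)
        A=np.c_[m.ravel(),np.ones(m.size)]; g1=g.ravel()
        c,*_=np.linalg.lstsq(A,g1,rcond=None); r=A@c-g1
        r=np.clip(r,-60,60); return (r**2).mean()
    best=None
    c0=min(((cost([x*1e3+i,y*1e3+j,yw]),x*1e3+i,y*1e3+j,yw) for i in (-8,-4,0,4,8) for j in (-8,-4,0,4,8) for yw in yaws))
    r=minimize(cost,c0[1:],method='Nelder-Mead',options=dict(initial_simplex=np.array(c0[1:])+np.array([[0,0,0],[3,0,0],[0,3,0],[0,0,6]]),xatol=.02,fatol=.01))
    return r.x,r.fun
E
python3 - <<'E'
from fit import *
for n in ['side','top']:
    im=cv2.imread(f'pics/{n}0.png')
    print(n,fitleg(n,im,.505,-.298,0))
    # fitted leg check
t=cv2.imread('pics/top0.png')
zt=lambda x,y:np.array([200+(x+.5)/5-.5,130+(y+.5)/5-.5])
zs=lambda x,y:np.array([280+(x+.5)*.15-.5,170+(y+.5)*.15-.5])
L=[back('top',zt(*p),.018)[:2] for p in [(72,184),(325,202),(207,70),(191,320)]]
Ls=[back('side',zs(*p),.018)[:2] for p in [(80,209),(353,203),(202,122),(228,300)]]
def cr(L):
    a,b,c,d=L; M=np.c_[b-a,c-d]; k=np.linalg.solve(M,c-a); return a+k[0]*(b-a),np.degrees(np.arctan2(*(b-a)[::-1])),np.degrees(np.arctan2(*(d-c)[::-1])),np.linalg.norm(b-a),np.linalg.norm(d-c)
print('mark top',cr(L));print('mark side',cr(Ls))
for n,z,P in [('top',zt,[(185,130),(266,185),(210,266),(129,211)]),('side',zs,[(179,148),(278,179),(234,243),(134,207)])]:
    Q=np.array([back(n,z(*p),.029)[:2] for p in P]); c=Q.mean(0); d=Q-c
    an=np.degrees(np.arctan2(d[:,1],d[:,0])); print(n,'heads',c,np.hypot(*d.T),an%90)
for nm in ['mark','panel']:
    pass
for n in ['top','side']:
    m=trace('panel',n)
E
```

```text
side (array([ 506.56673448, -298.96547873,   43.22985789]), np.float64(106.16204641792548))
top (array([ 507.2106728 , -297.0392816 ,   43.51901539]), np.float64(44.6286392584106))
mark top (array([ 0.62878877, -0.02864146]), np.float64(-92.75264412120956), np.float64(178.0911959554024), np.float64(0.1272988344931147), np.float64(0.12805568977253698))
mark side (array([ 0.62842083, -0.02979093]), np.float64(-2.089604691309494), np.float64(-92.46810910433051), np.float64(0.12589730133356183), np.float64(0.12485934058742469))
top heads [ 0.62408204 -0.02870007] [0.03503873 0.03460983 0.0349096  0.03455249] [11.95075739 12.24206276 11.85517358 12.45675871]
side heads [ 0.62350605 -0.03365539] [0.03429267 0.03523067 0.03536558 0.03463107] [13.75205911 13.2067016  12.73713992 11.43073112]
```

The leg is at about (507, -298) mm with yaw 43.4°. The screw group is at about (624, -29), 4.7 mm off the cross in -x, with yaw close to 0° in world. Next I'll move above the leg and squeeze it both ways to centre it.

Call:
jog_arm:
  steps:
    - {"fingers": 100, "delta_pos": [30, 29, 0], "turn": -7}
    - {"fingers": 100, "delta_pos": [60, 58, 0], "turn": -14}
    - {"fingers": 100, "delta_pos": [89, 87, 0], "turn": -21}
    - {"fingers": 100, "delta_pos": [119, 116, 0], "turn": -28}
    - {"fingers": 100, "delta_pos": [149, 145, 0], "turn": -35}
    - {"fingers": 100, "delta_pos": [178, 174, 0], "turn": -42}
    - {"fingers": 100, "delta_pos": [208, 203, 0], "turn": -49}
    - {"fingers": 100, "delta_pos": [238, 232, 0], "turn": -56}
    - {"fingers": 100, "delta_pos": [268, 262, 0], "turn": -63}
    - {"fingers": 100, "delta_pos": [297, 290, 0], "turn": -66.3}
    - {"fingers": 100, "delta_pos": [297, 290, 0], "turn": -66.3}
    - {"fingers": 100, "delta_pos": [297, 290, 0], "turn": -66.3}
    - {"fingers": 100, "delta_pos": [297, 290, 0], "turn": -66.3}

```text
time_s: 1.78
position: [0.5076, -0.2978, 0.2194]
tcp_rot: [[-0.725, -0.0, 0.688], [-0.688, -0.0, -0.725], [0.001, -1.0, 0.0]]
force: [0.5, -0.2, -0.0]
opening: 0.997
```

Call:
jog_arm:
  steps:
    - {"fingers": 100, "delta_pos": [0, 0, -30]}
    - {"fingers": 100, "delta_pos": [0, 0, -60]}
    - {"fingers": 100, "delta_pos": [0, 0, -90]}
    - {"fingers": 100, "delta_pos": [0, 0, -120]}
    - {"fingers": 100, "delta_pos": [0, 0, -141]}
    - {"fingers": 100, "delta_pos": [0, 0, -141]}
    - {"fingers": 70, "delta_pos": [0, 0, -141]}
    - {"fingers": 60, "delta_pos": [0, 0, -141]}
    - {"fingers": 50, "delta_pos": [0, 0, -141]}
    - {"fingers": 45, "delta_pos": [0, 0, -141]}
    - {"fingers": 40, "delta_pos": [0, 0, -141]}
    - {"fingers": 40, "delta_pos": [0, 0, -141]}
    - {"fingers": 40, "delta_pos": [0, 0, -141]}
    - {"fingers": 40, "delta_pos": [0, 0, -141]}
    - {"fingers": 40, "delta_pos": [0, 0, -141]}

```text
$.steps[0]: bad value
```

Run:
```python
from fit import *
s=read_state(); print(s['opening'],s['force'],s['moment'])
for n in ['side','top']:save(n,n+'1.png')
cv2.imwrite('pics/c1.png',np.hstack([cv2.imread('pics/side1.png')[180:330,180:380],cv2.imread('pics/top1.png')[140:290,250:450]]).repeat(2,0).repeat(2,1))
```

```text
0.9968190664554115 [ 0.47128824 -0.15621371 -0.02766062] [ 0.06887126  0.07909892 -0.04322273]
```

View pics/c1.png

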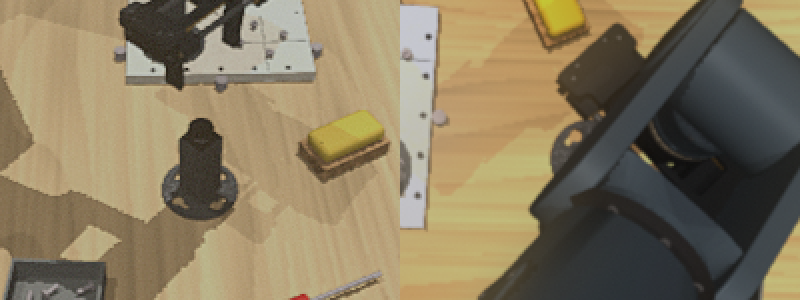

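The call was refused because the rows had no turn. The picture shows the gripper above the leg, with nothing in its way.

Call:
jog_arm:
  steps:
    - {"fingers": 100, "delta_pos": [0, 0, -30], "turn": 0}
    - {"fingers": 100, "delta_pos": [0, 0, -60], "turn": 0}
    - {"fingers": 100, "delta_pos": [0, 0, -90], "turn": 0}
    - {"fingers": 100, "delta_pos": [0, 0, -120], "turn": 0}
    - {"fingers": 100, "delta_pos": [0, 0, -141], "turn": 0}
    - {"fingers": 100, "delta_pos": [0, 0, -141], "turn": 0}
    - {"fingers": 70, "delta_pos": [0, 0, -141], "turn": 0}
    - {"fingers": 60, "delta_pos": [0, 0, -141], "turn": 0}
    - {"fingers": 50, "delta_pos": [0, 0, -141], "turn": 0}
    - {"fingers": 45, "delta_pos": [0, 0, -141], "turn": 0}
    - {"fingers": 40, "delta_pos": [0, 0, -141], "turn": 0}
    - {"fingers": 40, "delta_pos": [0, 0, -141], "turn": 0}
    - {"fingers": 40, "delta_pos": [0, 0, -141], "turn": 0}
    - {"fingers": 40, "delta_pos": [0, 0, -141], "turn": 0}

```text
time_s: 3.05
position: [0.5073, -0.2986, 0.0788]
tcp_rot: [[-0.727, 0.0, 0.686], [-0.686, -0.0, -0.727], [-0.0, -1.0, 0.001]]
force: [0.6, -0.1, 0.3]
opening: 0.479
```

Call:
jog_arm:
  steps:
    - {"fingers": 30, "delta_pos": [0, 0, 0], "turn": 0}
    - {"fingers": 30, "delta_pos": [0, 0, 0], "turn": 0}
    - {"fingers": 30, "delta_pos": [0, 0, 0], "turn": 0}

```text
time_s: 3.3
position: [0.507, -0.2987, 0.0787]
tcp_rot: [[-0.727, -0.0, 0.686], [-0.686, -0.0, -0.727], [0.0, -1.0, 0.0]]
force: [-0.6, -0.1, 2.7]
opening: 0.456
```

Call:
jog_arm:
  steps:
    - {"fingers": 100, "delta_pos": [0, 0, 0], "turn": 0}
    - {"fingers": 100, "delta_pos": [0, 0, 0], "turn": 0}
    - {"fingers": 100, "delta_pos": [0, 0, 0], "turn": 0}
    - {"fingers": 100, "delta_pos": [0, 0, 0], "turn": 0}
    - {"fingers": 100, "delta_pos": [0, 0, 0], "turn": 0}
    - {"fingers": 100, "delta_pos": [0, 0, 0], "turn": 0}

```text
time_s: 3.8
position: [0.5071, -0.2985, 0.0783]
tcp_rot: [[-0.727, -0.0, 0.686], [-0.686, 0.0, -0.727], [-0.0, -1.0, -0.0]]
force: [-0.8, 0.5, 0.8]
opening: 0.826
```

Call:
jog_arm:
  steps:
    - {"fingers": 100, "delta_pos": [0, 0, 0], "turn": 7}
    - {"fingers": 100, "delta_pos": [0, 0, 0], "turn": 14}
    - {"fingers": 100, "delta_pos": [0, 0, 0], "turn": 21}
    - {"fingers": 100, "delta_pos": [0, 0, 0], "turn": 28}
    - {"fingers": 100, "delta_pos": [0, 0, 0], "turn": 35}
    - {"fingers": 100, "delta_pos": [0, 0, 0], "turn": 42}
    - {"fingers": 100, "delta_pos": [0, 0, 0], "turn": 49}
    - {"fingers": 100, "delta_pos": [0, 0, 0], "turn": 56}
    - {"fingers": 100, "delta_pos": [0, 0, 0], "turn": 63}
    - {"fingers": 100, "delta_pos": [0, 0, 0], "turn": 70}
    - {"fingers": 100, "delta_pos": [0, 0, 0], "turn": 77}
    - {"fingers": 100, "delta_pos": [0, 0, 0], "turn": 84}
    - {"fingers": 100, "delta_pos": [0, 0, 0], "turn": 90}
    - {"fingers": 100, "delta_pos": [0, 0, 0], "turn": 90}
    - {"fingers": 70, "delta_pos": [0, 0, 0], "turn": 90}
    - {"fingers": 40, "delta_pos": [0, 0, 0], "turn": 90}
    - {"fingers": 40, "delta_pos": [0, 0, 0], "turn": 90}
    - {"fingers": 30, "delta_pos": [0, 0, 0], "turn": 90}
    - {"fingers": 30, "delta_pos": [0, 0, 0], "turn": 90}
    - {"fingers": 30, "delta_pos": [0, 0, 0], "turn": 90}

```text
time_s: 5.47
position: [0.5071, -0.2986, 0.0784]
tcp_rot: [[0.686, -0.0, 0.728], [-0.728, -0.0, 0.686], [-0.0, -1.0, -0.0]]
force: [-0.5, -0.3, 0.3]
opening: 0.633
```

Call:
jog_arm:
  steps:
    - {"fingers": 30, "delta_pos": [0, 0, 0], "turn": 0}
    - {"fingers": 30, "delta_pos": [0, 0, 0], "turn": 0}
    - {"fingers": 30, "delta_pos": [0, 0, 0], "turn": 0}
    - {"fingers": 30, "delta_pos": [0, 0, 0], "turn": 0}

```text
time_s: 5.8
position: [0.5069, -0.2984, 0.0784]
tcp_rot: [[0.686, -0.0, 0.727], [-0.727, 0.0, 0.686], [-0.0, -1.0, -0.0]]
force: [-1.3, 0.4, 0.1]
opening: 0.459
```

Run:
```python
from fit import *
s=read_state(); print(s['time_s'],s['position'],s['opening'],s['force'],s['moment'],s['joint_positions'],np.degrees(np.arctan2(s['tcp_rot'][1,0],s['tcp_rot'][0,0])))
for n in ['side','top']:
    save(n,n+'2.png')
im=cv2.imread('pics/side2.png'); print(fitleg('side',im,.507,-.298,0))
cv2.imwrite('pics/c2.png',np.hstack([cv2.imread('pics/side2.png')[180:330,180:380],cv2.imread('pics/top2.png')[140:290,250:450]]).repeat(2,0).repeat(2,1))
```

```text
5.8 [ 0.50690279 -0.29840069  0.07841557] 0.45857002717757905 [-1.34788309  0.39952877  0.08474982] [ 0.00535791 -0.02845782 -0.00181192] [-4.13606924e+01  3.83826740e+01  9.39533317e+01 -2.28435153e-03
  4.76925841e+01  5.29812616e+00] -46.65728160699744
(array([ 507.20228731, -297.9532145 ,   43.05450292]), np.float64(1511.9974140362392))
```

View pics/c2.png

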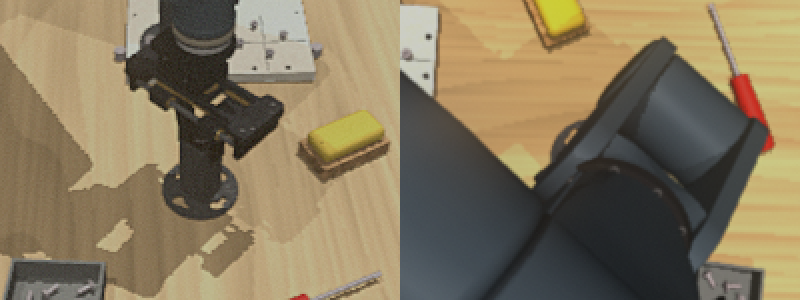

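Gripped: opening 0.4586 (40 mm), with the leg centred on the TCP. I'll check the screw estimate in the side picture.

Run:
```python
from fit import *
K=10
def ov(n,fn,c,yaw,o,w):
    im=cv2.imread(fn)[o[1]:o[1]+w,o[0]:o[0]+w]; im=cv2.resize(im,None,fx=K,fy=K,interpolation=cv2.INTER_CUBIC)
    a=np.linspace(0,2*np.pi,40)
    for k in range(4):
        b=np.radians(yaw+12+90*k); p=np.array([c[0]+.035*np.cos(b),c[1]+.035*np.sin(b)])
        uv=np.array([proj(n,[p[0]+.0065*np.cos(t),p[1]+.0065*np.sin(t),.029]) for t in a])
        cv2.polylines(im,[np.round((uv-o+.5)*K).astype(np.int32)],True,(0,200,0),1)
    return im
A=ov('side','pics/side0.png',(.6241,-.0287),.1,np.array([293,183]),38)
B=ov('top','pics/top0.png',(.6241,-.0287),.1,np.array([220,150]),38)
cv2.imwrite('pics/ov.png',np.hstack([A,B]))
```

```text
(no output)
```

View pics/ov.png

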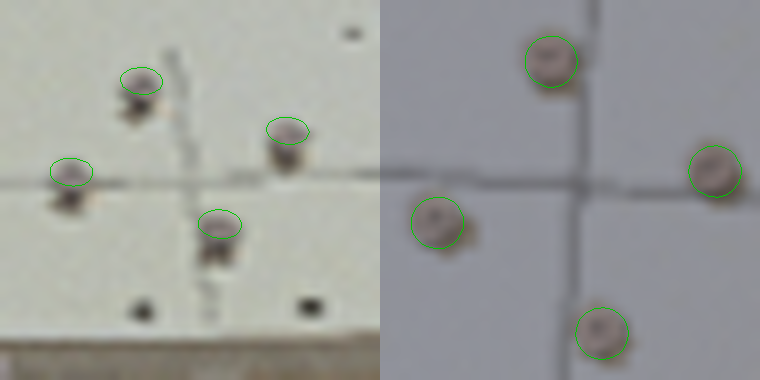

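Call:
jog_arm:
  steps:
    - {"fingers": 30, "delta_pos": [0, 0, 15], "turn": 0}
    - {"fingers": 30, "delta_pos": [0, 0, 35], "turn": 0}
    - {"fingers": 30, "delta_pos": [0, 0, 60], "turn": 0}
    - {"fingers": 30, "delta_pos": [10, 22, 60], "turn": -2}
    - {"fingers": 30, "delta_pos": [21, 48, 60], "turn": -4}
    - {"fingers": 30, "delta_pos": [34, 78, 60], "turn": -6}
    - {"fingers": 30, "delta_pos": [47, 108, 60], "turn": -8}
    - {"fingers": 30, "delta_pos": [60, 138, 60], "turn": -10}
    - {"fingers": 30, "delta_pos": [73, 168, 60], "turn": -12}
    - {"fingers": 30, "delta_pos": [86, 198, 60], "turn": -14}
    - {"fingers": 30, "delta_pos": [99, 228, 60], "turn": -16}
    - {"fingers": 30, "delta_pos": [110, 252, 60], "turn": -18}
    - {"fingers": 30, "delta_pos": [115, 264, 60], "turn": -19.2}
    - {"fingers": 30, "delta_pos": [117.2, 268.5, 60], "turn": -19.2}
    - {"fingers": 30, "delta_pos": [117.2, 268.5, 60], "turn": -19.2}
    - {"fingers": 30, "delta_pos": [117.2, 268.5, 60], "turn": -19.2}
    - {"fingers": 30, "delta_pos": [117.2, 268.5, 60], "turn": -19.2}

```text
time_s: 7.32
position: [0.6235, -0.0313, 0.1379]
tcp_rot: [[0.408, -0.002, 0.913], [-0.913, -0.0, 0.408], [-0.0, -1.0, -0.002]]
force: [-0.7, -0.1, -5.1]
opening: 0.456
```

```bash
cat > st.py <<'E'
from fit import *
s=read_state(); print(s['time_s'],np.round(s['position']*1e3,2),'F',np.round(s['force'],2),'M',np.round(s['moment'],3),'op',round(s['opening'],4),'yaw',np.degrees(np.arctan2(s['tcp_rot'][1,0],s['tcp_rot'][0,0])),'tilt',np.round(s['tcp_rot'][:,1],4), 'j',np.round(s['joint_positions'],1))
E
python3 - <<'E'
from st import *
z=s['position'][2]-.0784
for n in ['side','top']:
    save(n,n+'3.png')
im=cv2.imread('pics/side3.png'); print(z,fitleg('side',im,.624,-.03,z))
cv2.imwrite('pics/c3.png',np.hstack([cv2.imread('pics/side3.png')[80:230,220:420],cv2.imread('pics/top3.png')[90:240,150:350]]).repeat(2,0).repeat(2,1))
E
```

```text
7.3167 [623.48 -31.33 137.91] F [-0.74 -0.13 -5.1 ] M [0.056 0.033 0.003] op 0.4559 yaw -65.90920997934724 tilt [-1.6e-03 -3.0e-04 -1.0e+00] j [-13.1  35.8  86.3  -0.   58.   52.8]
0.05950507889989745 (array([623.24066966, -31.19642066,  17.25256789]), np.float64(1565.3128609611276))
```

View pics/c3.png

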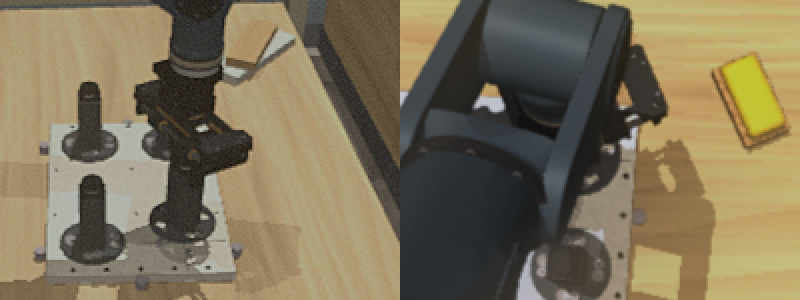

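Call:
jog_arm:
  steps:
    - {"fingers": 30, "delta_pos": [0.3, 0.5, -8], "turn": 0}
    - {"fingers": 30, "delta_pos": [0.5, 1, -17], "turn": 0}
    - {"fingers": 30, "delta_pos": [0.5, 1.2, -24], "turn": 0}
    - {"fingers": 30, "delta_pos": [0.5, 1.2, -26], "turn": 0}
    - {"fingers": 30, "delta_pos": [0.5, 1.2, -26], "turn": 0}
    - {"fingers": 30, "delta_pos": [0.5, 1.2, -26], "turn": 0}

```text
time_s: 7.92
position: [0.6246, -0.0288, 0.112]
tcp_rot: [[0.409, -0.001, 0.913], [-0.913, 0.0, 0.409], [-0.0, -1.0, -0.001]]
force: [0.2, -0.0, -5.8]
opening: 0.46
```

```bash
python3 -c "
from st import *
save('side','side4.png')
a=cv2.imread('pics/side4.png')[140:240,260:360];cv2.imwrite('pics/c4.png',cv2.resize(a,None,fx=6,fy=6,interpolation=2))"
```

```text
7.9167 [624.64 -28.85 111.96] F [ 0.23 -0.04 -5.78] M [ 0.005 -0.074  0.013] op 0.4605 yaw -65.85680977568197 tilt [-8.e-04  2.e-04 -1.e+00] j [-12.9  37.8  87.2   0.   55.   53. ]
```

View pics/c4.png

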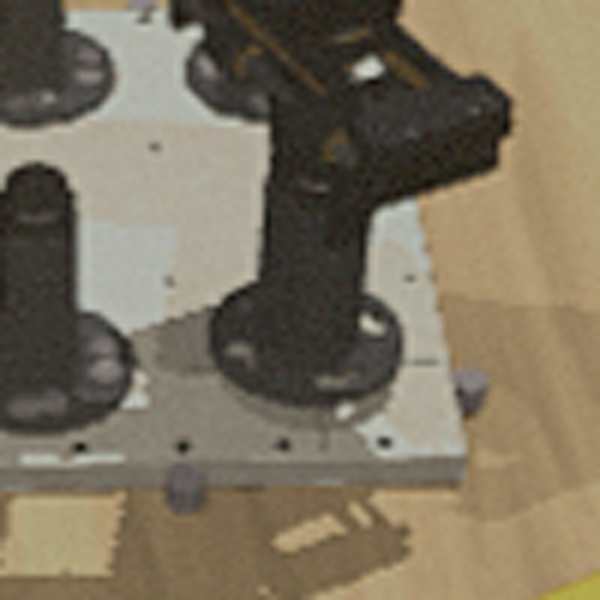

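Call:
jog_arm:
  steps:
    - {"fingers": 30, "delta_pos": [0, 0, 0], "turn": 0}
    - {"fingers": 30, "delta_pos": [0, 0, 0], "turn": 0}

```text
time_s: 8.13
position: [0.6252, -0.0289, 0.1129]
tcp_rot: [[0.409, 0.001, 0.912], [-0.912, -0.0, 0.409], [0.001, -1.0, 0.001]]
force: [0.8, -1.2, -5.2]
opening: 0.455
```

Call:
jog_arm:
  steps:
    - {"fingers": 30, "delta_pos": [0, 0, 0], "turn": 0}
    - {"fingers": 30, "delta_pos": [0, 0, 0], "turn": 0}

```text
time_s: 8.3
position: [0.6249, -0.0289, 0.1127]
tcp_rot: [[0.409, 0.0, 0.913], [-0.913, -0.0, 0.409], [0.0, -1.0, 0.0]]
force: [0.3, -0.1, -5.5]
opening: 0.454
```

Call:
jog_arm:
  steps:
    - {"fingers": 30, "delta_pos": [0, 0, 0], "turn": 0}
    - {"fingers": 30, "delta_pos": [0, 0, 0], "turn": 0}

```text
time_s: 8.47
position: [0.6249, -0.0289, 0.1126]
tcp_rot: [[0.409, 0.0, 0.913], [-0.913, -0.0, 0.409], [0.0, -1.0, 0.0]]
force: [0.4, -0.3, -5.5]
opening: 0.456
```

Call:
jog_arm:
  steps:
    - {"fingers": 30, "delta_pos": [-0.8, -1, -2], "turn": 0}
    - {"fingers": 30, "delta_pos": [-0.8, -1, -4], "turn": 0}
    - {"fingers": 30, "delta_pos": [-0.8, -1, -4], "turn": 0}
    - {"fingers": 30, "delta_pos": [-0.8, -1, -4], "turn": 0}

```text
time_s: 8.8
position: [0.6237, -0.0299, 0.1081]
tcp_rot: [[0.409, -0.001, 0.913], [-0.913, 0.0, 0.409], [-0.0, -1.0, -0.001]]
force: [-0.2, 0.2, -4.7]
opening: 0.457
```

Call:
jog_arm:
  steps:
    - {"fingers": 30, "delta_pos": [0, 0, -1], "turn": 0}
    - {"fingers": 30, "delta_pos": [0, 0, -1], "turn": 0}
    - {"fingers": 30, "delta_pos": [0, 0, -1], "turn": 0}

```text
time_s: 9.05
position: [0.624, -0.0299, 0.1074]
tcp_rot: [[0.409, -0.0, 0.913], [-0.913, 0.0, 0.409], [-0.0, -1.0, -0.0]]
force: [1.1, -0.2, -5.4]
opening: 0.46
```

Call:
jog_arm:
  steps:
    - {"fingers": 30, "delta_pos": [0, 0, -1], "turn": 0}
    - {"fingers": 30, "delta_pos": [0, 0, -1], "turn": 0}
    - {"fingers": 30, "delta_pos": [0, 0, -1], "turn": 0}

```text
time_s: 9.3
position: [0.6242, -0.0298, 0.1066]
tcp_rot: [[0.409, 0.001, 0.913], [-0.913, 0.0, 0.409], [0.0, -1.0, 0.001]]
force: [0.2, 0.1, -5.1]
opening: 0.457
```

Free so far, with the flange underside at about 28 mm. I'll continue in 1 mm steps.

Call:
jog_arm:
  steps:
    - {"fingers": 30, "delta_pos": [0, 0, -1], "turn": 0}
    - {"fingers": 30, "delta_pos": [0, 0, -1], "turn": 0}
    - {"fingers": 30, "delta_pos": [0, 0, -1], "turn": 0}

```text
time_s: 9.55
position: [0.6243, -0.0297, 0.1055]
tcp_rot: [[0.409, 0.001, 0.913], [-0.913, 0.0, 0.409], [0.0, -1.0, 0.001]]
force: [0.8, -0.1, -5.3]
opening: 0.457
```

Call:
jog_arm:
  steps:
    - {"fingers": 30, "delta_pos": [0, 0, -1], "turn": 0}
    - {"fingers": 30, "delta_pos": [0, 0, -1], "turn": 0}
    - {"fingers": 30, "delta_pos": [0, 0, -1], "turn": 0}

```text
time_s: 9.8
position: [0.6242, -0.0297, 0.1044]
tcp_rot: [[0.409, 0.0, 0.913], [-0.913, 0.0, 0.409], [-0.0, -1.0, 0.001]]
force: [1.9, 1.4, -5.9]
opening: 0.458
```

```bash
python3 -c "
from st import *"
```

```text
9.8 [624.22 -29.74 104.4 ] F [ 1.94  1.39 -5.88] M [ 0.325 -0.304  0.019] op 0.4575 yaw -65.86189926601982 tilt [ 5.e-04  3.e-04 -1.e+00] j [-13.   38.3  87.6   0.   54.   52.9]
```

Call:
jog_arm:
  steps:
    - {"fingers": 30, "delta_pos": [0, 0, -0.7], "turn": 0}
    - {"fingers": 30, "delta_pos": [0, 0, -0.7], "turn": 0}
    - {"fingers": 30, "delta_pos": [0, 0, -0.7], "turn": 0}

```text
time_s: 10.05
position: [0.6242, -0.0298, 0.1038]
tcp_rot: [[0.409, 0.0, 0.913], [-0.913, 0.0, 0.409], [-0.0, -1.0, 0.0]]
force: [1.3, 1.9, -4.6]
opening: 0.453
```

```bash
python3 -c "
from st import *"
```

```text
10.05 [624.17 -29.77 103.76] F [ 1.27  1.89 -4.56] M [ 0.416 -0.353 -0.003] op 0.4535 yaw -65.86367637112336 tilt [ 4.e-04  2.e-04 -1.e+00] j [-13.   38.4  87.6   0.   53.9  52.9]
```

Call:
jog_arm:
  steps:
    - {"fingers": 30, "delta_pos": [0.5, 0.5, 0], "turn": 0}
    - {"fingers": 30, "delta_pos": [0.5, 0.5, -1], "turn": 0}
    - {"fingers": 30, "delta_pos": [0.5, 0.5, -1], "turn": 0}
    - {"fingers": 30, "delta_pos": [0.5, 0.5, -1], "turn": 0}

```text
time_s: 10.38
position: [0.6244, -0.0295, 0.1026]
tcp_rot: [[0.409, -0.0, 0.913], [-0.913, -0.0, 0.409], [-0.0, -1.0, -0.0]]
force: [2.1, 0.4, -5.4]
opening: 0.457
```

```bash
python3 -c "
from st import *"
```

```text
10.3833 [624.36 -29.52 102.61] F [ 2.13  0.36 -5.45] M [ 0.149 -0.241  0.074] op 0.4574 yaw -65.85599671742162 tilt [-4.e-04 -1.e-04 -1.e+00] j [-12.9  38.5  87.6  -0.   53.9  52.9]
```

Moments fell. I'll shift a little more in +x and continue down.

Call:
jog_arm:
  steps:
    - {"fingers": 30, "delta_pos": [0.4, 0.1, 0], "turn": 0}
    - {"fingers": 30, "delta_pos": [0.4, 0.1, -1], "turn": 0}
    - {"fingers": 30, "delta_pos": [0.4, 0.1, -2], "turn": 0}
    - {"fingers": 30, "delta_pos": [0.4, 0.1, -2], "turn": 0}
    - {"fingers": 30, "delta_pos": [0.4, 0.1, -2], "turn": 0}

```text
time_s: 10.8
position: [0.6246, -0.0294, 0.1005]
tcp_rot: [[0.409, -0.001, 0.913], [-0.913, 0.0, 0.409], [-0.0, -1.0, -0.001]]
force: [-0.3, 1.3, -5.3]
opening: 0.456
```

```bash
python3 -c "
from st import *"
```

```text
10.8 [624.6  -29.37 100.51] F [-0.28  1.3  -5.29] M [ 0.111 -0.105  0.033] op 0.4558 yaw -65.85995658477617 tilt [-8.e-04  0.e+00 -1.e+00] j [-12.9  38.7  87.6  -0.   53.7  53. ]
```

Call:
jog_arm:
  steps:
    - {"fingers": 30, "delta_pos": [0, 0.2, -1], "turn": 0}
    - {"fingers": 30, "delta_pos": [0, 0.2, -2], "turn": 0}
    - {"fingers": 30, "delta_pos": [0, 0.2, -3], "turn": 0}
    - {"fingers": 30, "delta_pos": [0, 0.2, -3], "turn": 0}
    - {"fingers": 30, "delta_pos": [0, 0.2, -3], "turn": 0}

```text
time_s: 11.22
position: [0.6247, -0.0291, 0.0976]
tcp_rot: [[0.409, -0.001, 0.913], [-0.913, 0.0, 0.409], [-0.0, -1.0, -0.0]]
force: [-0.7, -0.5, -5.3]
opening: 0.456
```

Call:
jog_arm:
  steps:
    - {"fingers": 30, "delta_pos": [0, 0, -0.7], "turn": 0}
    - {"fingers": 30, "delta_pos": [0, 0, -0.7], "turn": 0}
    - {"fingers": 30, "delta_pos": [0, 0, -0.7], "turn": 0}

```text
time_s: 11.47
position: [0.625, -0.0292, 0.0971]
tcp_rot: [[0.409, 0.0, 0.913], [-0.913, -0.0, 0.409], [0.0, -1.0, 0.0]]
force: [-0.1, 0.4, -4.3]
opening: 0.456
```

```bash
python3 -c "
from st import *"
```

```text
11.4667 [624.96 -29.16  97.12] F [-0.07  0.38 -4.27] M [-0.008 -0.012  0.013] op 0.4562 yaw -65.8582199273986 tilt [ 1.e-04 -1.e-04 -1.e+00] j [-12.9  39.   87.7  -0.   53.3  53. ]
```

Call:
jog_arm:
  steps:
    - {"fingers": 30, "delta_pos": [0, 0, -0.5], "turn": 0}
    - {"fingers": 30, "delta_pos": [0, 0, -0.5], "turn": 0}
    - {"fingers": 30, "delta_pos": [0, 0, -0.5], "turn": 0}

```text
time_s: 11.72
position: [0.6249, -0.0292, 0.097]
tcp_rot: [[0.409, 0.0, 0.913], [-0.913, -0.0, 0.409], [0.0, -1.0, 0.0]]
force: [-1.2, -0.4, -1.2]
opening: 0.46
```

Call:
jog_arm:
  steps:
    - {"fingers": 30, "delta_pos": [0, 0, -0.3], "turn": 0}
    - {"fingers": 30, "delta_pos": [0, 0, -0.3], "turn": 0}
    - {"fingers": 30, "delta_pos": [0, 0, -0.3], "turn": 0}

```text
time_s: 11.97
position: [0.6248, -0.0293, 0.097]
tcp_rot: [[0.409, 0.0, 0.912], [-0.912, -0.0, 0.409], [0.0, -1.0, -0.0]]
force: [-3.0, -0.3, 3.7]
opening: 0.457
```

```bash
python3 -c "
from st import *"
```

```text
11.9667 [624.84 -29.25  96.96] F [-2.97 -0.29  3.7 ] M [-0.036  0.521  0.052] op 0.4565 yaw -65.85284402667018 tilt [ 1.e-04 -3.e-04 -1.e+00] j [-12.9  39.   87.8  -0.   53.3  53. ]
```

Call:
jog_arm:
  steps:
    - {"fingers": 30, "delta_pos": [0, 0, 0.2], "turn": 0}
    - {"fingers": 30, "delta_pos": [0, 0, 0.2], "turn": -2}
    - {"fingers": 30, "delta_pos": [0, 0, 0.2], "turn": -4}
    - {"fingers": 30, "delta_pos": [0, 0, 0.2], "turn": -4}
    - {"fingers": 30, "delta_pos": [0, 0, 0.2], "turn": -4}

```text
time_s: 12.38
position: [0.625, -0.0283, 0.0967]
tcp_rot: [[0.345, 0.0, 0.939], [-0.939, 0.001, 0.345], [-0.001, -1.0, 0.001]]
force: [-2.4, 2.1, 3.9]
opening: 0.456
```

```bash
python3 -c "
from st import *"
```

```text
12.3833 [625.01 -28.3   96.7 ] F [-2.39  2.14  3.9 ] M [0.727 0.279 0.09 ] op 0.4565 yaw -69.81616147534689 tilt [ 4.0e-04  1.2e-03 -1.0e+00] j [-12.8  39.   87.8   0.1  53.2  56.9]
```

Call:
jog_arm:
  steps:
    - {"fingers": 30, "delta_pos": [0, 0, 0.3], "turn": 0}
    - {"fingers": 30, "delta_pos": [0, 0, 0.3], "turn": 0}
    - {"fingers": 30, "delta_pos": [0, 0, 0.3], "turn": 0}

```text
time_s: 12.63
position: [0.625, -0.0286, 0.0967]
tcp_rot: [[0.345, 0.0, 0.939], [-0.939, 0.001, 0.345], [-0.001, -1.0, 0.001]]
force: [-0.9, 3.3, 1.4]
opening: 0.455
```

```bash
python3 -c "
from st import *"
```

```text
12.6333 [625.05 -28.55  96.68] F [-0.89  3.31  1.41] M [1.021 0.12  0.171] op 0.455 yaw -69.84477991595668 tilt [ 3.e-04  9.e-04 -1.e+00] j [-12.9  39.   87.7   0.1  53.2  56.9]
```

Call:
jog_arm:
  steps:
    - {"fingers": 30, "delta_pos": [0, 0.4, 0.1], "turn": 0}
    - {"fingers": 30, "delta_pos": [0, 0.4, 0.1], "turn": -2}
    - {"fingers": 30, "delta_pos": [0, 0.4, 0.1], "turn": -4}
    - {"fingers": 30, "delta_pos": [0, 0.4, 0.1], "turn": -4}
    - {"fingers": 30, "delta_pos": [0, 0.4, 0.1], "turn": -4}

```text
time_s: 13.05
position: [0.6253, -0.0289, 0.0967]
tcp_rot: [[0.279, 0.001, 0.96], [-0.96, -0.0, 0.279], [0.001, -1.0, 0.001]]
force: [-0.6, 2.8, -0.9]
opening: 0.456
```

```bash
python3 -c "
from st import *"
```

```text
13.05 [625.35 -28.94  96.72] F [-0.62  2.83 -0.94] M [ 0.63  -0.11   0.082] op 0.4563 yaw -73.81156321810965 tilt [ 9.e-04 -4.e-04 -1.e+00] j [-12.9  39.   87.7  -0.   53.2  61. ]
```

Call:
jog_arm:
  steps:
    - {"fingers": 30, "delta_pos": [0, 0.2, 0], "turn": -2}
    - {"fingers": 30, "delta_pos": [0, 0.2, 0], "turn": -4}
    - {"fingers": 30, "delta_pos": [0, 0.2, 0], "turn": -6}
    - {"fingers": 30, "delta_pos": [0, 0.2, 0], "turn": -6}
    - {"fingers": 30, "delta_pos": [0, 0.2, 0], "turn": -6}

```text
time_s: 13.47
position: [0.6253, -0.0288, 0.0968]
tcp_rot: [[0.177, 0.001, 0.984], [-0.984, -0.0, 0.177], [0.001, -1.0, 0.001]]
force: [0.1, 1.1, -0.4]
opening: 0.457
```

```bash
python3 -c "
from st import *"
```

```text
13.4667 [625.27 -28.78  96.76] F [ 0.1   1.09 -0.44] M [ 0.559 -0.118  0.075] op 0.4574 yaw -79.78280318339861 tilt [ 8.e-04 -4.e-04 -1.e+00] j [-12.8  39.   87.7  -0.   53.2  67. ]
```

14° turned with low torque. Continuing.

Call:
jog_arm:
  steps:
    - {"fingers": 30, "delta_pos": [0, 0.1, 0], "turn": -2}
    - {"fingers": 30, "delta_pos": [0, 0.1, 0], "turn": -4}
    - {"fingers": 30, "delta_pos": [0, 0.1, 0], "turn": -5}
    - {"fingers": 30, "delta_pos": [0, 0.1, 0], "turn": -6}
    - {"fingers": 30, "delta_pos": [0, 0.1, 0], "turn": -6}

```text
time_s: 13.88
position: [0.6251, -0.0285, 0.0968]
tcp_rot: [[0.072, 0.001, 0.997], [-0.997, -0.0, 0.072], [0.0, -1.0, 0.0]]
force: [-0.0, 2.2, 0.1]
opening: 0.456
```

```bash
python3 -c "
from st import *"
```

```text
13.8833 [625.12 -28.54  96.82] F [-0.03  2.21  0.12] M [ 0.582 -0.213  0.036] op 0.4562 yaw -85.85210394981893 tilt [ 5.e-04 -3.e-04 -1.e+00] j [-12.8  39.   87.7  -0.   53.2  73. ]
```

Call:
jog_arm:
  steps:
    - {"fingers": 30, "delta_pos": [0, 0, 0], "turn": -1}
    - {"fingers": 30, "delta_pos": [0, 0, 0], "turn": -2}
    - {"fingers": 30, "delta_pos": [0, 0, 0], "turn": -2}
    - {"fingers": 30, "delta_pos": [0, 0, 0], "turn": -2}

```text
time_s: 14.22
position: [0.625, -0.0286, 0.0968]
tcp_rot: [[0.037, 0.0, 0.999], [-0.999, -0.0, 0.037], [0.0, -1.0, 0.0]]
force: [1.4, 1.0, -0.7]
opening: 0.454
```

```bash
python3 -c "
from st import *"
```

```text
14.2167 [625.04 -28.62  96.83] F [ 1.41  1.01 -0.7 ] M [ 0.453 -0.224  0.128] op 0.4539 yaw -87.85101862779504 tilt [ 3.e-04 -3.e-04 -1.e+00] j [-12.8  39.   87.7  -0.   53.2  75. ]
```

Call:
jog_arm:
  steps:
    - {"fingers": 30, "delta_pos": [0, 0, 0], "turn": -0.5}
    - {"fingers": 30, "delta_pos": [0, 0, 0], "turn": -1}
    - {"fingers": 30, "delta_pos": [0, 0, 0], "turn": -1}
    - {"fingers": 30, "delta_pos": [0, 0, 0], "turn": -1}

```text
time_s: 14.55
position: [0.6249, -0.0285, 0.0968]
tcp_rot: [[0.02, 0.0, 1.0], [-1.0, -0.0, 0.02], [0.0, -1.0, 0.0]]
force: [0.2, 1.5, -1.0]
opening: 0.457
```

```bash
python3 -c "
from st import *"
```

```text
14.55 [624.94 -28.5   96.84] F [ 0.21  1.53 -0.98] M [ 0.53  -0.285  0.022] op 0.4571 yaw -88.85948004698254 tilt [ 1.e-04 -2.e-04 -1.e+00] j [-12.8  39.   87.7  -0.   53.2  76. ]
```

Call:
jog_arm:
  steps:
    - {"fingers": 30, "delta_pos": [0, 0, 0], "turn": -0.5}
    - {"fingers": 30, "delta_pos": [0, 0, 0], "turn": -1}
    - {"fingers": 30, "delta_pos": [0, 0, 0], "turn": -1}

```text
time_s: 14.8
position: [0.625, -0.0288, 0.0968]
tcp_rot: [[0.002, 0.0, 1.0], [-1.0, -0.001, 0.002], [0.001, -1.0, 0.0]]
force: [-0.4, 0.3, -1.7]
opening: 0.457
```

```bash
python3 -c "
from st import *"
```

```text
14.8 [625.02 -28.79  96.83] F [-0.36  0.31 -1.68] M [ 0.203 -0.232  0.099] op 0.4568 yaw -89.87173358118531 tilt [ 2.e-04 -7.e-04 -1.e+00] j [-12.8  39.   87.7  -0.   53.2  77.1]
```

Call:
jog_arm:
  steps:
    - {"fingers": 30, "delta_pos": [0, 0, 0], "turn": -0.5}
    - {"fingers": 30, "delta_pos": [0, 0, 0], "turn": -1}
    - {"fingers": 30, "delta_pos": [0, 0, 0], "turn": -1}

```text
time_s: 15.05
position: [0.6251, -0.0289, 0.0968]
tcp_rot: [[-0.014, 0.0, 1.0], [-1.0, -0.001, -0.014], [0.001, -1.0, 0.0]]
force: [0.2, -1.4, -1.7]
opening: 0.457
```

```bash
python3 -c "
from st import *"
```

```text
15.05 [625.12 -28.88  96.82] F [ 0.22 -1.42 -1.66] M [ 0.035 -0.285  0.455] op 0.4574 yaw -90.79578809128034 tilt [ 4.0e-04 -1.2e-03 -1.0e+00] j [-12.8  39.   87.7  -0.1  53.2  78. ]
```

Call:
jog_arm:
  steps:
    - {"fingers": 30, "delta_pos": [0, 0, 0], "turn": -0.3}
    - {"fingers": 30, "delta_pos": [0, 0, 0], "turn": -0.5}
    - {"fingers": 30, "delta_pos": [0, 0, 0], "turn": -0.5}

```text
time_s: 15.3
position: [0.6251, -0.0289, 0.0969]
tcp_rot: [[-0.022, 0.0, 1.0], [-1.0, -0.001, -0.022], [0.001, -1.0, 0.0]]
force: [0.6, -1.4, -2.8]
opening: 0.455
```

```bash
python3 -c "
from st import *"
```

```text
15.3 [625.12 -28.86  96.86] F [ 0.56 -1.4  -2.81] M [-0.253 -0.357  0.868] op 0.4553 yaw -91.27190756325061 tilt [ 4.0e-04 -1.2e-03 -1.0e+00] j [-12.8  39.   87.7  -0.1  53.2  78.5]
```

The torque rises steadily to 0.87 N·m, so the leg is at its stop. I'll relax the torque, release and lift off.

Call:
jog_arm:
  steps:
    - {"fingers": 30, "delta_pos": [0, 0, -0.2], "turn": 0.8}
    - {"fingers": 30, "delta_pos": [0, 0, -0.2], "turn": 0.8}
    - {"fingers": 30, "delta_pos": [0, 0, -0.2], "turn": 0.8}

```text
time_s: 15.55
position: [0.6251, -0.0289, 0.0968]
tcp_rot: [[-0.011, 0.001, 1.0], [-1.0, -0.0, -0.011], [0.0, -1.0, 0.001]]
force: [1.0, -2.6, -1.4]
opening: 0.455
```

Call:
jog_arm:
  steps:
    - {"fingers": 60, "delta_pos": [0, 0, 0], "turn": 0}
    - {"fingers": 80, "delta_pos": [0, 0, 0], "turn": 0}
    - {"fingers": 90, "delta_pos": [0, 0, 0], "turn": 0}
    - {"fingers": 90, "delta_pos": [0, 0, 0], "turn": 0}
    - {"fingers": 90, "delta_pos": [0, 0, 0], "turn": 0}
    - {"fingers": 90, "delta_pos": [0, 0, 0], "turn": 0}
    - {"fingers": 90, "delta_pos": [0, 0, 0], "turn": 0}
    - {"fingers": 90, "delta_pos": [0, 0, 0], "turn": 0}

```text
time_s: 16.22
position: [0.6249, -0.0283, 0.0967]
tcp_rot: [[-0.01, -0.0, 1.0], [-1.0, 0.0, -0.01], [-0.0, -1.0, -0.0]]
force: [0.1, 0.4, -0.0]
opening: 0.885
```

Call:
jog_arm:
  steps:
    - {"fingers": 90, "delta_pos": [0, 0, 15], "turn": 0}
    - {"fingers": 90, "delta_pos": [0, 0, 40], "turn": 0}
    - {"fingers": 90, "delta_pos": [0, 0, 70], "turn": 0}
    - {"fingers": 90, "delta_pos": [0, 0, 100], "turn": 0}
    - {"fingers": 90, "delta_pos": [0, 0, 130], "turn": 0}
    - {"fingers": 90, "delta_pos": [-20, -20, 150], "turn": 0}
    - {"fingers": 90, "delta_pos": [-45, -45, 150], "turn": 0}
    - {"fingers": 90, "delta_pos": [-70, -70, 150], "turn": 0}
    - {"fingers": 90, "delta_pos": [-95, -95, 150], "turn": 0}
    - {"fingers": 90, "delta_pos": [-120, -120, 150], "turn": 0}
    - {"fingers": 90, "delta_pos": [-120, -145, 150], "turn": 0}
    - {"fingers": 90, "delta_pos": [-120, -170, 150], "turn": 0}
    - {"fingers": 90, "delta_pos": [-120, -200, 150], "turn": 0}
    - {"fingers": 90, "delta_pos": [-120, -230, 150], "turn": 0}
    - {"fingers": 90, "delta_pos": [-120, -250, 150], "turn": 0}
    - {"fingers": 90, "delta_pos": [-120, -250, 150], "turn": 0}
    - {"fingers": 90, "delta_pos": [-120, -250, 150], "turn": 0}
    - {"fingers": 90, "delta_pos": [-120, -250, 150], "turn": 0}

```text
time_s: 17.72
position: [0.5045, -0.2775, 0.2464]
tcp_rot: [[-0.01, -0.001, 1.0], [-1.0, 0.001, -0.01], [-0.001, -1.0, -0.001]]
force: [-0.1, 0.3, -0.5]
opening: 0.902
```

Run:
```python
from st import *
for n in ['side','top']:
    save(n,n+'9.png')
    im=cv2.imread(f'pics/{n}9.png'); print(n,fitleg(n,im,.625,-.029,.018))
a=cv2.resize(cv2.imread('pics/side9.png')[130:230,240:340],(400,400),interpolation=2)
b=cv2.resize(cv2.imread('pics/top9.png')[120:220,190:290],(400,400),interpolation=2)
cv2.imwrite('pics/c9.png',np.hstack([a,b]))
```

```text
17.7167 [ 504.48 -277.49  246.37] F [-0.09  0.31 -0.53] M [0.045 0.055 0.045] op 0.9023 yaw -90.56431229976762 tilt [-8.0e-04  1.4e-03 -1.0e+00] j [-39.9  24.7  87.5   0.   67.9  50.6]
side (array([623.92217194, -28.63634003,  -5.46644756]), np.float64(1772.4611200356333))
top (array([ 6.24864190e+02, -2.79748104e+01, -1.06306252e-01]), np.float64(218.33765746330715))
```

View pics/c9.png

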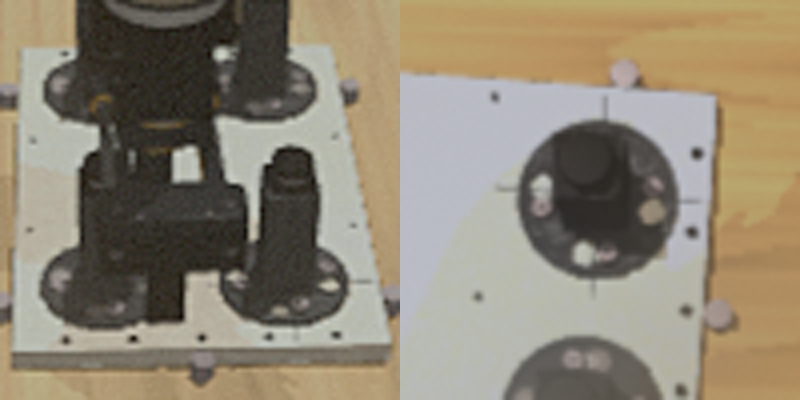

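View pics/top9.png

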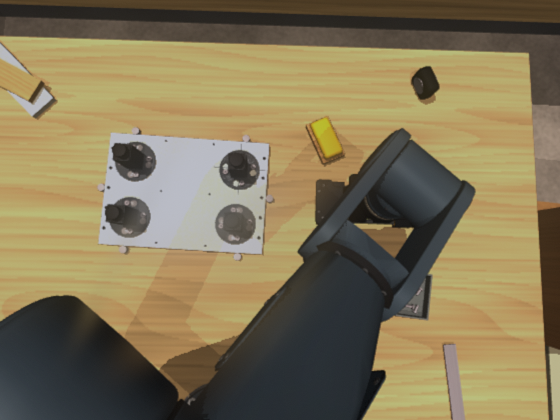

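The top crop shows the leg upright. The screw heads sit at the slot ends and the round ends are empty (bright at about (543,185), (583,252) and (652,210)). The tools haven't moved. Handing in.

```bash
python3 -c "
from rig import *
print(hand_in())"
```

```text
the job is handed in; nothing more can be done
None
```

The last leg is on, turned home, and the job is handed in after about 18 s of the allowed 72 s.

**What I did:** I centred the leg by squeezing it both ways, then gripped it and set it over the screws. The screw group was about 4 mm off the cross in -x. I lowered it in small steps, following the side forces, until the flange lay on the panel at under about 10 N. Then I turned it about 25° clockwise until the torque rose to about 0.9 N·m against the stop, relaxed the torque, let go and backed off.

**Last checks:**
- **Position:** the top-camera fit puts the leg at (625, -28) mm, about 4 mm from the cross.
- **Angle:** the faces are about 2° off square with the panel's edges. The limit is about 7°.
- **Height:** the tool height at release puts the flange within about 0.5 mm of the panel.
- **Screws:** the heads I could see are at the slot ends, with the round ends empty.
- **Clear of everything:** the measured force is near zero. The sanding block is where it was; the tray and screwdriver were partly or wholly hidden by the arm, but it passed well above the tray.

**Disagreement:** the side-camera fit gave -5.5° for the leg's angle. The gripper stood partly in front of the leg in that picture, so I went with the top view, which agreed with the gripper's own angle to about 1°.

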